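# Stack the grinder's cups in the rack and hold the sprung retaining rod out over them

## Task

Nest the two loose tapered steel cups into the one standing in the rack's round seat, so that all three make one upright, fully home stack (either order), and let go of them. Then take the upright black grip of the rack's sprung telescopic retaining rod and pull the rod out over the stack, clear of the cups, until the tip of its pointer stands over the top of the square index post; finish while still holding it there against its spring. Leave the other things on the bench where they are.

Things in the scene. Friction and masses are not known exactly. Their poses are not given: they have to be found in the camera images.
- cup_base: tapered steel cup, 65 high, 0.1-0.2 kg; collar 59 dia (grip here) on the top 21, shoulder 44 above the underside, below it 50 tapering to 36 dia; mouth 53 inside. Inner floor 24 above the underside: a cup inside another ends 24 higher, its collar showing above the lower rim, 1.5 side play (mm). Origin: centre of underside, z up. This one stands in the rack's seat from the start and stays there.
- cup_1: tapered steel cup, 65 high, 0.1-0.2 kg; collar 59 dia (grip here) on the top 21, shoulder 44 above the underside, below it 50 tapering to 36 dia; mouth 53 inside. Inner floor 24 above the underside: a cup inside another ends 24 higher, its collar showing above the lower rim, 1.5 side play (mm). Origin: centre of underside, z up. Loose on the bench; to be nested.
- cup_2: tapered steel cup, 65 high, 0.1-0.2 kg; collar 59 dia (grip here) on the top 21, shoulder 44 above the underside, below it 50 tapering to 36 dia; mouth 53 inside. Inner floor 24 above the underside: a cup inside another ends 24 higher, its collar showing above the lower rim, 1.5 side play (mm). Origin: centre of underside, z up. Loose on the bench; to be nested.
- rack: dark steel board 180 x 440 mm, 12 thick, fixed, at a varying angle. Origin: at bench height below the seat's centre. Its +y is the way the rod is pulled. Board x -65 to 115, y -310 to 130. Pillars at y -165 and -270 (tops 163 high) carry the dark tube along y, x = 0, axis 146 above the bench, mouth at y -145
- seat (a point): centre of the round seat on the board, 12 mm above the bench, in a ring 6 high, 60 outer dia; the lowest cup's underside rests here. Finished stack: rim 125 above the bench; the rod (10 dia, sleeve 16 dia) passes 16 over it, its end block 12 over it
- rod: sliding rod in one piece with end block (18 mm cube), grip and pointer. Origin: centre of the block on the rod's axis, 146 above the bench; axes as the rack's. Fully in, at rack y = -125; slides out along rack +y by up to 250. The spring draws it in: 2.4 N fully in, plus 40 N per metre pulled, about 10 N at the post; it flies back if let go
- grip (a point): middle of the round upright black grip (16 mm dia) on the rod's end block, 34 above the rod's axis, 180 above the bench. The grip is free from 25 below this point (top of the block) to 23 above it
- pointer (a point): tip of the rod's pointer: a 6 mm wire arm runs 85 mm sideways (rack's +x) from the end block and then 34 mm down to this tip, 112 mm above the bench
- post: square steel index post 12 x 12 mm, 96 high, fixed on the board 85 to the side (rack +x) of the rod's line; its place along the rack's y varies. Origin: centre of its foot on the board; axes as the rack's
- post_top (a point): centre of the post's 12 x 12 mm top face, 108 above the bench: the length mark; axes as the rack's. The pointer's tip passes 4 above it and is at the mark when over this face, within 6 of its centre along y
- tin: bystander: solid, straight-sided aluminium tin, closed flat top, 58 mm diameter, 65 mm high; its place among the loose cups varies. Origin: centre of underside
- wheel: bystander: pale flat grinding wheel lying down, 110 mm diameter, 18 mm thick. Origin: centre of underside
- wrench: bystander: steel wrench lying on the bench
- stone: bystander: grey sharpening stone 100 x 35 x 22 mm lying flat. Origin: centre of underside
- brush: bystander: hand brush lying on the bench
Not all that is in view belongs to the job. What is shaped like the cup_2 but green or purple is not meant.

How it is judged (in metres and radians):
On the way, in this order (a step that is already met when the one before it is completed fails the run):
1. both loose cups are nested upright in the seated cup and let go, all at rest (horizontal distance between cup_base and seat below 0.008 m and z of cup_base in the frame of seat below 0.005 m and angle between cup_base's own z axis and vertical below 0.1 rad and ((horizontal distance between cup_1 and cup_base below 0.005 m and z of cup_1 in the frame of cup_base between 0.02 and 0.028 m and angle between each of cup_1, cup_2's own z axis and vertical below 0.1 rad and horizontal distance between cup_2 and cup_1 below 0.005 m and z of cup_2 in the frame of cup_1 between 0.02 and 0.028 m) or (horizontal distance between cup_2 and cup_base below 0.005 m and z of cup_2 in the frame of cup_base between 0.02 and 0.028 m and angle between each of cup_2, cup_1's own z axis and vertical below 0.1 rad and horizontal distance between cup_1 and cup_2 below 0.005 m and z of cup_1 in the frame of cup_2 between 0.02 and 0.028 m)) and contact force between the fingers and cup_base below 0.2 N and contact force between the fingers and cup_1 below 0.2 N and contact force between the fingers and cup_2 below 0.2 N and linear speed of each of cup_base, cup_1, cup_2 below 0.02 m/s), for 0.2 s.
2. the rod is pulled out and held with its pointer over the index post (y of pointer in the frame of post_top between -0.006 and 0.006 m and contact force between the fingers and rod above 2 N and contact force between rod and cup_base below 0.3 N and contact force between rod and cup_1 below 0.3 N and contact force between rod and cup_2 below 0.3 N), for 0.3 s.
At the end, for the whole second after the job is handed in: Three cups nested in the seat (within 8 mm), each 24 +- 4 mm above the one below, 5 mm concentric, upright within 0.1 rad, at rest, untouched by fingers and rod; the fingers hold the rod still with over 2 N, pointer within 6 mm of the post top's centre along the rod (all of step 1 and all of step 2 and linear speed of rod below 0.01 m/s); the arm keeps its last pose, push and grip.
It fails at once if another thing on the bench is shifted by more than 25 mm (distance of any of tin, wheel, wrench, stone, brush from where it was at the start of the episode above 0.025 m).
It also fails if it takes over 67 s, if anything falls off the work surface, if the arm or the gripper's body presses on something with over 40 N, if the wrist force passes 120 N, or if a joint passes its speed limit or range.

## Robot

A 6-joint arm with a two-finger parallel gripper is mounted at the origin on the work surface. World frame = base frame: x ahead of the robot, y to its left, z up, the work surface at z = 0. Lengths are in mm, angles in rad, forces in N, time in s.
With the tool pointing down it reaches from about 275 to 750 mm from the base axis. Payload 10.2 kg.
Tool frame: the origin (TCP) lies at the very end of the fingers, on their centre line; the grasp point (between the pads) lies 19 mm behind it; y points along the fingers, z is the direction in which the jaws open and shut, and the axes are right-handed (so a half turn about y gives the same grasp; the last joint's range is limited). The gripper opens to 88 mm and grips with 3 to 60 N. Pads are 18 mm wide; open, the fingers measure 123 mm over their backs; the gripper's body (75 mm by 187 mm) begins 45 mm behind the grasp point.
Start: joints at [0.917, 0.313, 1.498, -0, 1.331, -0.223], TCP at [219.252, 477.032, 238.72] pointing down, gripper open.
Joint ranges: [-2.94, 2.94], [-0.97, 2.17], [0.19, 2.56], [-1.23, 4.37], [0.02, 3.11], [-2.88, 2.88]. Speed limits (rad/s): [2.39, 2.39, 3.01, 3.14, 3.14, 3.14].

## Interface

Orientations are given as a rotation vector (axis times angle).
In Python, from plant import ctrl gives the robot as it stands.
- The arm moves only by the shell command python3 -m crank 'ROWS' [FORCE]. ROWS is JSON, a list of rows, each a list of 5 numbers: the opening, from 0 (shut) to 1 (fully open), then the shift along the tool's x, y, z in m, then the turn about the tool's y in degrees. In form: [[hand, dx, dy, dz, turn], ...]. A call has 1 to 20 rows; each row is the pose to reach, as a shift and turn from the pose measured when the call began, along the tool's axes at that moment; what a row does not reach only later rows make up. A row lasts 1/10 s, in which the tool goes at most 50 mm and 8.59 degrees, less where a joint would pass 70% of its speed; a pose out of reach is approached as far as the arm can. A call with a gripper value outside its range is refused whole. The fingers move at their own pace and stop on an object; FORCE is the grip in N (left out, the last holds). Time passes only in rows, so rows that repeat a pose let the fingers close. It gives the time, the measured TCP pose, the force and the opening at its end, in the units of the state.
- ctrl.state(): the state, without advancing time (a new reading comes with each control period).
- ctrl.grab_frame(name): name is "scene" or "top" or "wrist"; returns (picture, depth): 420x560x3 uint8, blue, green, red; 420x560 float32, mm along the optical axis (not along the pixel's ray), 0 where there is no reading.
- ctrl.calibration(name): a dict with "intrinsics" (3x3 intrinsics, pixels), "camera_from_world" (4x4, takes a point from world to camera coordinates). Camera axes: x right, y down, z forward; pixel columns grow to the right and rows downward; lengths in mm; the calibration is good to about 2 mm. A picture is of the moment at which its call begins: read the wrist's pose just before it. calibration takes no time and is no camera call; for the wrist camera it gives the pose at the moment of the call.
- ctrl.finish_job(): hands the job in, once; it reports no verdict.
Trained networks look in the newest picture that a camera, given by its name, has taken for a name from the list of things; names that differ only in an ending like _2 or _b are one class to them, and where a whole thing is asked for, a point or a joint stands for the part that bears it (a point fixed in the world has none). Each returns a list of dicts, best first, with "score" (0 to 1); they miss things now and then, are a little off and sometimes report something else, mostly with a low value. They report only what shows in the picture. A call takes as long as a camera call. They do not tell look-alikes from the thing itself.
- ctrl.outline_of(name, camera): "mask" (420x560 bool, what is visible of it) and "location" ([column, row] in pixels, amid what is visible of it).
- ctrl.pinpoint(name, camera): "location" ([column, row] in pixels: a listed point, or the origin of a listed thing).
The state is a dict: "clock": time; "joint_pos": joint angles; "qd": joint speeds; "tau": joint torques, N m; "eef_pos": TCP position; "eef_rot": TCP orientation; "wrist_force": force on the tool from outside, world axes, zero at the start; "moment": the same for the moment, N m; "width": finger opening in mm.
Only numpy, scipy, OpenCV 4.12 (cv2) and the standard library are available. Lean on these libraries where they do the work, as an engineer would, in place of code of your own. Each camera call takes 0.05 s, during which the arm holds its last target.

## Working session

There is one attempt and no reset: what is moved stays moved. The work goes in short steps, Python scripts to look and compute and a shell command to move; the robot and the scene stay as the last step left them, time stands still between calls to the robot, and variables do not carry over. Pictures are saved under pics/ and viewed, and the job is handed in when it is done.

```bash
ls; mkdir -p pics; cat > h.py <<'E'
import numpy as np,cv2
from scipy.spatial.transform import Rotation as R
from plant import ctrl
def unproj(c,u,v,d):
    K=np.array(c["intrinsics"]);T=np.array(c["camera_from_world"])
    p=np.linalg.inv(K)@[u,v,1]*d
    return (np.linalg.inv(T)@np.r_[p,1])[:3]
def at_z(c,u,v,z):
    K=np.array(c["intrinsics"]);T=np.linalg.inv(np.array(c["camera_from_world"]))
    r=T[:3,:3]@(np.linalg.inv(K)@[u,v,1]);o=T[:3,3]
    return o+r*(z-o[2])/r[2]
def proj(c,p):
    K=np.array(c["intrinsics"]);T=np.array(c["camera_from_world"])
    q=K@(T@np.r_[p,1])[:3];return q[:2]/q[2]
E
python3 - <<'E'
from h import *
s=ctrl.state();print(s)
for n in("scene","top","wrist"):
    im,d=ctrl.grab_frame(n);cv2.imwrite(f"pics/{n}0.png",im);np.save(f"{n}0.npy",d)
    c=ctrl.calibration(n);print(n,c)
E
```

```text
pics
{'clock': 0.0, 'joint_pos': array([ 9.16597040e-01,  3.13417752e-01,  1.49842353e+00, -2.15659628e-05,
        1.33098511e+00, -2.23382876e-01]), 'qd': array([ 0.00057713,  0.00114211,  0.000131  ,  0.00021505, -0.00070649,
        0.00186617]), 'tau': array([ 3.90810410e-04, -4.02206147e+01, -2.52270198e+01,  6.94536860e-02,
        3.52466677e-02, -1.22060128e-04]), 'eef_pos': array([219.10385422, 476.82829029, 238.18267028]), 'eef_rot': array([-1.54538852,  0.33833601, -0.3375373 ]), 'wrist_force': array([-0.04414116,  0.26323965,  0.57160352]), 'moment': array([ 0.00894837, -0.01251942, -0.03050135]), 'width': 87.94094896160374}
scene {'intrinsics': array([[464.21339618,   0.        , 280.10749905],
       [  0.        , 464.21339618, 201.04651585],
       [  0.        ,   0.        ,   1.        ]]), 'camera_from_world': array([[-6.31211525e-01,  7.75293257e-01,  2.21895460e-02,
         2.53973488e+02],
       [ 4.32438039e-01,  3.75534669e-01, -8.19738406e-01,
        -1.41424474e+02],
       [-6.43870603e-01, -5.07832726e-01, -5.72308107e-01,
         1.50296549e+03],
  
[... 460 characters left out ...]
.08062233e-01, -8.92965577e-03, -9.94104026e-01,
         1.51814183e+03],
       [ 0.00000000e+00,  0.00000000e+00,  0.00000000e+00,
         1.00000000e+00]])}
wrist {'intrinsics': array([[291.87761955,   0.        , 280.81641295],
       [  0.        , 291.87761955, 203.59132622],
       [  0.        ,   0.        ,   1.        ]]), 'camera_from_world': array([[ 4.17824187e-01,  9.08527605e-01, -7.34221856e-04,
        -5.24434352e+02],
       [ 8.76887631e-01, -4.03061549e-01,  2.61934095e-01,
        -3.58595790e+01],
       [ 2.37678420e-01, -1.10086231e-01, -9.65085484e-01,
         3.88076440e+02],
       [ 0.00000000e+00,  0.00000000e+00,  0.00000000e+00,
         1.00000000e+00]])}
```

View pics/scene0.png

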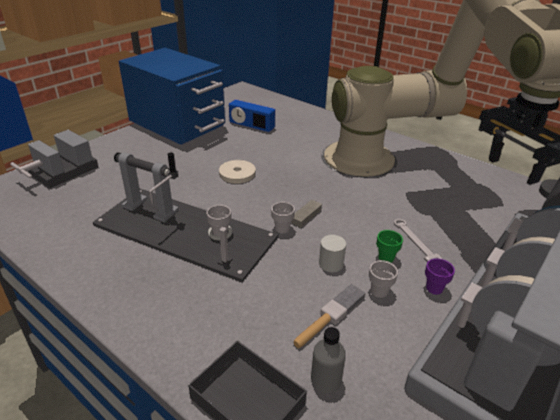

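View pics/top0.png

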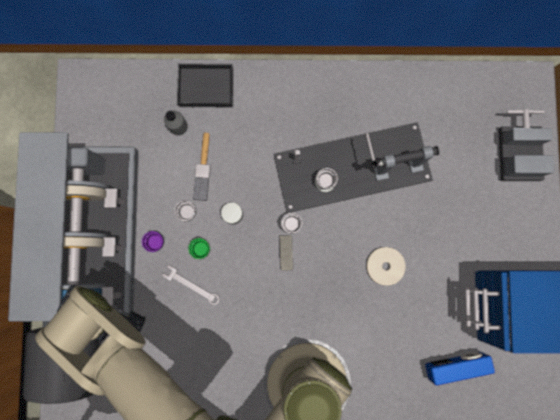

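View pics/wrist0.png

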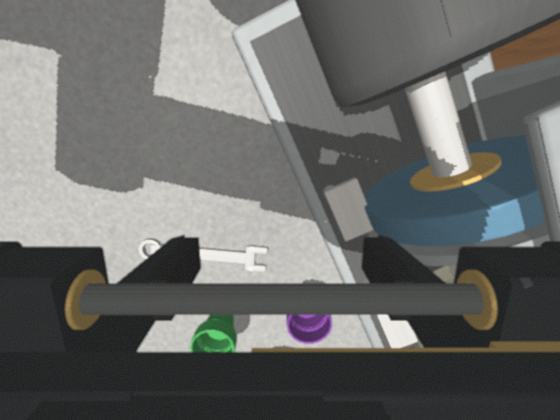

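The top view shows loose steel cups at (186,211) and (291,223), with the seated cup at (325,180). Look-alikes are the closed tin at (231,212), the green cup at (200,248) and the purple cup at (152,241). Next I'll measure and take a close crop.

```bash
python3 - <<'E'
from h import *
s=ctrl.state();Rt=R.from_rotvec(s["eef_rot"]).as_matrix();print(Rt.round(3))
c=ctrl.calibration("top");d=np.load("top0.npy");im=cv2.imread("pics/top0.png")
ctrl.grab_frame("top")
for n in["cup_1","cup_base","tin","post_top","pointer","grip","seat","rack","rod","post"]:
    for r in ctrl.pinpoint(n,"top"):
        u,v=r["location"]; dd=d[int(v),int(u)]
        print(n,round(r["score"],2),np.round(r["location"],1),unproj(c,u,v,dd).round(1))
for n in["cup_1","tin","rod"]:
    for r in ctrl.outline_of(n,"top"):
        m=r["mask"];print(n,round(r["score"],2),np.round(r["location"]),m.sum())
cr=cv2.resize(im[110:270,130:450],None,fx=2.5,fy=2.5,interpolation=cv2.INTER_CUBIC);cv2.imwrite("pics/crop0.png",cr)
E
```

```text
[[ 0.909 -0.001  0.418]
 [-0.418 -0.001  0.909]
 [-0.    -1.    -0.001]]
cup_1 0.94 [156.8 241.7] [397.5 427.4  26.2]
cup_1 0.81 [295.9 222.9] [452.2  31.   26.7]
cup_1 0.73 [201.  248.6] [378.1 300.9  28.5]
cup_1 0.58 [188.8 210.2] [488.5 339.4  20.3]
cup_1 0.55 [384.  267.6] [ 325.1 -226.6   -9.1]
cup_1 0.52 [326.2 182.1] [569.3 -55.9  36.2]
cup_1 0.48 [295.3 157. ] [639.   33.4  52.1]
cup_base 0.64 [325.  180.8] [573.5 -52.7  33.1]
cup_base 0.58 [323.1 180.2] [574.7 -46.9  36.6]
cup_base 0.45 [375.9 161.2] [ 600.  -170.9  198.4]
tin 0.84 [235.1 215.6] [469.4 202.1  65.1]
tin 0.29 [297.3 160.6] [635.4  26.6  16.5]
post_top 0.61 [294.5 147.7] [6.772e+02 3.440e+01 4.000e-01]
pointer 0.55 [365.7 137.1] [ 707.4 -175.3   11.9]
grip 0.7 [375.  157.9] [ 645.6 -202.1   10. ]
seat 0.62 [326.9 178.5] [579.4 -57.7  38.6]
rack 0.7 [322.1 182.6] [568.2 -44.3  33.5]
rod 0.66 [386.4 269.2] [ 320.6 -232.2   -2.4]
rod 0.47 [373.6 161.8] [ 606.6 -172.5  155. ]
post 0.45 [298.1 159.6] [636.6  24.6  25.7]
post 0.17 [202.1 168.1] [611.9 303.8  17.8]
cup_1 0.7 [186. 210.] 367
cup_1 0.67 [153. 240.] 381
cup_1 0.66 [295. 225.] 347
cup_1 0.63 [197. 247.] 362
cup_1 0.44 [356. 166.] 8737
cup_1 0.42 [286. 254.] 450
tin 0.66 [233. 214.] 373
rod 0.55 [371. 160.] 126
rod 0.44 [234. 216.] 382
```

View pics/crop0.png

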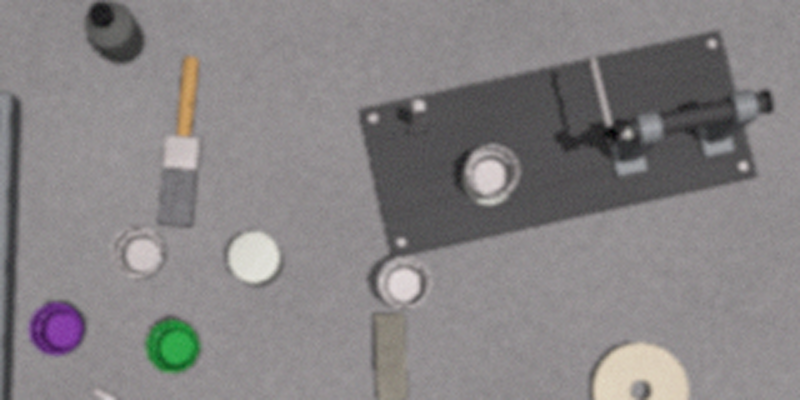

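The crop confirms it: hollow steel cups at top pixels (186,211), (291,223) and, seated, (325,180). The tin at (231,212) is closed and flat. Next are precise fits from depth.

```bash
cat >> h.py <<'E'
def cloud(c,d):
    v,u=np.mgrid[:420,:560];K=np.array(c["intrinsics"]);T=np.linalg.inv(np.array(c["camera_from_world"]))
    p=np.stack([(u-K[0,2])/K[0,0]*d,(v-K[1,2])/K[1,1]*d,d],-1)
    return p@T[:3,:3].T+T[:3,3]
def ringfit(P,guess,zlo,zhi,rad=45):
    from scipy.optimize import least_squares
    m=(np.hypot(P[...,0]-guess[0],P[...,1]-guess[1])<rad)&(P[...,2]>zlo)&(P[...,2]<zhi)
    q=P[m][:,:2]
    if len(q)<8: return None
    f=lambda x:np.hypot(q[:,0]-x[0],q[:,1]-x[1])-x[2]
    r=least_squares(f,[*guess,28],loss="soft_l1",f_scale=2)
    return r.x.round(1),len(q),np.median(P[m][:,2]).round(1)
E
python3 - <<'E'
from h import *
for n in("top","scene"):
    c=ctrl.calibration(n);d=np.load(n+"0.npy");P=cloud(c,d);P[d==0]=np.nan
    print(n,"bench z",np.nanmedian(P[...,2][(abs(P[...,0]-450)<200)&(abs(P[...,1])<300)]))
    for nm,g,z in[("cupA",(485,335),(58,70)),("cupB",(452,35),(58,70)),("base",(572,-50),(70,82)),("tin",(470,205),(58,70))]:
        print(nm,ringfit(P,g,*z))
    # rack
    m=(P[...,2]>7)&(P[...,2]<17)&(P[...,0]>430)&(P[...,0]<760)&(P[...,1]<120)&(P[...,1]>-350)
    print(m.sum(),cv2.minAreaRect(P[m][:,:2].astype(np.float32)))
    m=(P[...,2]>98)&(P[...,2]<118)&(P[...,0]>560)&(P[...,0]<760)&(P[...,1]<90)&(P[...,1]>-90)
    print("post",m.sum(),np.nanmean(P[m],0) if m.any() else 0)
    m=(P[...,2]>135)&(P[...,2]<230)&(P[...,0]>540)&(P[...,0]<760)&(P[...,1]<90)&(P[...,1]>-400)
    q=P[m];print("tube",len(q));v=np.cov(q[:,:2].T);print(np.linalg.eigh(v)[1][:,1],q.mean(0))
    m2=m&(P[...,2]>190);print("grip top",m2.sum(),P[m2].mean(0) if m2.any() else 0)
E
```

```text
top bench z 1.200272330942198
cupA (array([484. , 342.9,  27.7]), 82, np.float64(63.9))
cupB (array([450.6,  43.7,  27.7]), 59, np.float64(63.8))
base (array([574.7, -54.2,  27.9]), 76, np.float64(75.3))
tin (array([478.4, 212.7,  20.3]), 307, np.float64(63.9))
6422 ((593.1586303710938, -115.84616088867188), (325.3644714355469, 467.5639953613281), 0.14556121826171875)
post 22 [642.9166031   29.90310598 106.67703799]
tube 729
[-0.10738113  0.99421793] [ 622.7323637  -249.44026344  157.07082259]
grip top 35 [ 601.86535675 -175.15084297  200.73875216]
scene bench z 0.34851730393472735
cupA (array([484.8, 346.7,  27.8]), 188, np.float64(62.5))
cupB (array([451.4,  47.3,  27.9]), 133, np.float64(62.2))
base (array([575.9, -50.6,  27.9]), 142, np.float64(74.0))
tin (array([481.2, 217. ,  21.6]), 370, np.float64(64.0))
6793 ((601.3670654296875, -131.17410278320312), (219.3296661376953, 454.0706481933594), 13.02662181854248)
post 43 [644.8945861   33.82240716 104.35362712]
tube 893
[-0.15708714  0.98758475] [ 627.30294102 -230.93688584  154.69300281]
grip top 45 [ 605.1465836  -170.50278139  197.57609945]
```

```bash
python3 -m crank '[[1,0.15,0.04,-0.005,26],[1,0.296,0.088,-0.009,52],[1,0.296,0.088,-0.009,52],[1,0.296,0.088,-0.009,52],[1,0.296,0.088,-0.009,52],[1,0.296,0.088,-0.009,52],[1,0.296,0.088,-0.009,52],[1,0.296,0.088,-0.009,52],[1,0.296,0.088,-0.009,52],[1,0.296,0.088,-0.009,52]]' 25
python3 - <<'E'
from h import *
s=ctrl.state();Rt=R.from_rotvec(s["eef_rot"]).as_matrix();print(s["eef_pos"],Rt.round(3),s["joint_pos"].round(2))
c=ctrl.calibration("wrist");im,d=ctrl.grab_frame("wrist");cv2.imwrite("pics/w1.png",im);np.save("w1.npy",d)
T=np.linalg.inv(c["camera_from_world"]);print("cam in tool",(Rt.T@(T[:3,3]-s["eef_pos"])).round(1),"axis",(Rt.T@T[:3,2]).round(3))
P=cloud(c,d);P[d==0]=np.nan
print(proj(c,s["eef_pos"]),proj(c,[484.5,344.8,65]))
print(ringfit(P,(484.5,344.8),56,72),ringfit(P,(479,215),56,72))
E
```

```text
clock: 1.85
eef_pos: [483.4, 346.3, 151.5]
eef_rot: [-1.31, 1.034, -1.034]
wrist_force: [-0.6, -0.1, -0.3]
width: 88.3
[483.42115853 346.29275355 151.49781067] [[ 0.233  0.001  0.973]
 [-0.973  0.001  0.233]
 [-0.    -1.     0.001]] [0.42 0.54 1.4  0.   1.2  0.19]
cam in tool [-6.690e+01 -1.452e+02  1.000e-01] axis [ 0.262  0.965 -0.   ]
[280.6647942  252.61792295] [281.4971722 210.2103445]
(array([483.5, 345.7,  27.5]), 1020, np.float64(63.6)) (array([476.9, 219.2,  18.2]), 2012, np.float64(64.1))
```

View pics/w1.png

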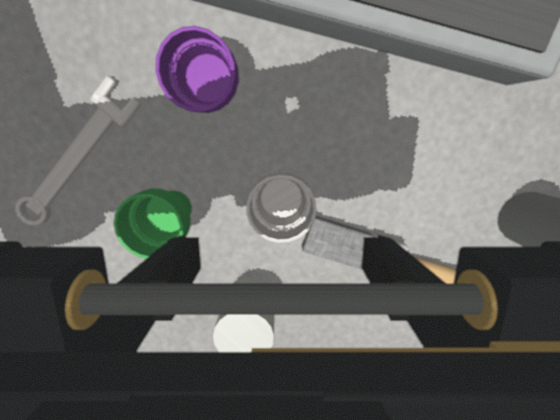

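Wrist view: the open steel cup is at (281,210), centred between the jaws. The brush head at (335,242) is close to the right finger, so I'll check its height.

```bash
python3 - <<'E'
from h import *
c=ctrl.calibration("wrist");d=np.load("w1.npy");P=cloud(c,d)
for u,v in[(310,235),(320,225),(330,240),(345,230),(355,240),(340,255),(440,268)]:print(u,v,P[v,u].round(1))
c=ctrl.calibration("top");d=np.load("top0.npy");P=cloud(c,d)
m=(abs(P[...,0]-560)<80)&(abs(P[...,1]-310)<30)&(P[...,2]>8);q=P[m];print(len(q),q[:,2].max(),q.min(0),np.percentile(q[:,2],95))
E
```

```text
310 235 [522.4 312.3  17.7]
320 225 [529.7 324.8  16.8]
330 240 [543.9 311.6  17.3]
345 230 [555.9 325.5  16.8]
355 240 [569.2 317.2  16.2]
340 255 [558.6 297.9  17.3]
440 268 [667.  307.4  15.3]
616 68.54558351603328 [480.29830039 280.95145905   8.06258206] 42.06543986541311
```

```bash
python3 -m crank '[[1,0,0.04,0,0],[1,0,0.08,0,0],[1,0,0.1,0,0],[1,0,0.106,0,0],[1,0,0.106,0,0],[0.5,0,0.106,0,0],[0.5,0,0.106,0,0],[0.5,0,0.106,0,0],[0.5,0,0.106,0,0],[0.5,0,0.106,0,0],[0.5,0,0.106,0,0],[0.5,0,0.106,0,0]]' 25
```

```text
clock: 3.1
eef_pos: [483.8, 346.5, 46.1]
eef_rot: [-1.31, 1.034, -1.035]
wrist_force: [-1.5, 0.2, 6.3]
width: 59.3
```

```bash
python3 -m crank '[[0.5,0,0,0,0],[0.5,0,-0.02,0,0],[0.5,0,-0.06,0,0],[0.5,0,-0.1,0,0],[0.5,0,-0.125,0,0],[0.5,0,-0.125,0,0],[0.5,0,-0.125,0,0]]' 30
python3 - <<'E'
from h import *
s=ctrl.state();Rt=R.from_rotvec(s["eef_rot"]).as_matrix();print(s["eef_pos"],s["wrist_force"])
t=np.array([575.3,-52.4,0])
print((Rt.T@(t-s["eef_pos"])).round(1))
im,d=ctrl.grab_frame("scene");cv2.imwrite("pics/s1.png",im)
im,d=ctrl.grab_frame("wrist");cv2.imwrite("pics/w2.png",im)
E
```

```text
clock: 3.8
eef_pos: [483.3, 346.1, 170.0]
eef_rot: [-1.311, 1.034, -1.035]
wrist_force: [-0.0, -0.2, -1.7]
width: 58.9
[483.25985648 346.14303265 170.03663191] [-0.01302115 -0.21497039 -1.7306897 ]
[409.1 170.   -3.3]
```

View pics/w2.png

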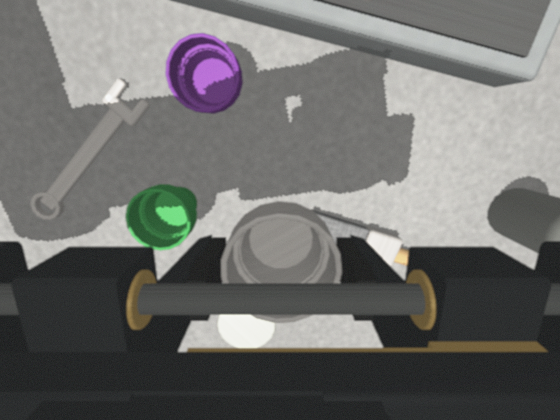

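View pics/s1.png

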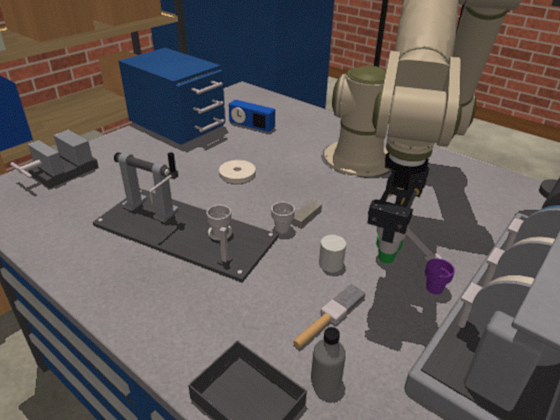

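```bash
python3 -m crank '[[0.5,0.05,0,0,0],[0.5,0.1,0,0,0],[0.5,0.15,0,0,0],[0.5,0.2,0,0,0],[0.5,0.25,0,-0.002,0],[0.5,0.3,0,-0.003,0],[0.5,0.34,0,-0.003,0],[0.5,0.38,0,-0.003,0],[0.5,0.42,0,-0.003,0],[0.5,0.445,0,-0.003,0],[0.5,0.459,0,-0.003,0],[0.5,0.459,0,-0.003,0],[0.5,0.459,0,-0.003,0]]'
python3 - <<'E'
from h import *
s=ctrl.state();Rt=R.from_rotvec(s["eef_rot"]).as_matrix();print(s["eef_pos"],s["wrist_force"],Rt.round(3).tolist())
c=ctrl.calibration("wrist");im,d=ctrl.grab_frame("wrist");cv2.imwrite("pics/w3.png",im);np.save("w3.npy",d)
P=cloud(c,d);P[d==0]=np.nan
print(ringfit(P,(575.3,-52.4),68,84),ringfit(P,s["eef_pos"][:2],175,210))
m=(P[...,2]>98)&(P[...,2]<116)&(P[...,0]>600)&(P[...,1]<100);print("post",m.sum(),P[m].mean(0) if m.any() else 0)
E
```

```text
clock: 5.2
eef_pos: [586.5, -100.0, 168.5]
eef_rot: [-1.313, 1.036, -1.032]
wrist_force: [-0.3, 0.5, -0.6]
width: 58.8
[ 586.49028831 -100.03706887  168.52306878] [-0.27720039  0.4942248  -0.59537205] [[0.233, -0.003, 0.972], [-0.972, 0.0, 0.233], [-0.001, -1.0, -0.003]]
(array([574.8, -52.9,  27.4]), 996, np.float64(75.8)) (array([ 586.9, -101.5,   31. ]), 5420, np.float64(186.7))
post 549 [640.60194024  15.54395376 105.56539765]
```

View pics/w3.png

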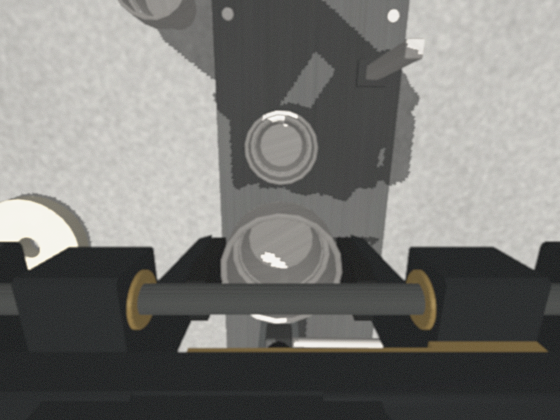

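The seated cup is at (281,147) and the held cup's rim is at (282,262), with the jaws along rack x. Next I'll refine the held cup's offset along tool x.

```bash
python3 - <<'E'
from h import *
from scipy.optimize import least_squares
s=ctrl.state();Rt=R.from_rotvec(s["eef_rot"]).as_matrix()
c=ctrl.calibration("wrist");d=np.load("w3.npy");P=cloud(c,d)
Q=(P-s["eef_pos"])@Rt   # tool coords
m=(abs(Q[...,2])<26)&(abs(Q[...,0])<40)&(Q[...,1]<-14)&(Q[...,1]>-26)&(d>0)
q=Q[m];print(len(q),np.percentile(q[:,1],[5,50,95]).round(1),q.min(0).round(1),q.max(0).round(1))
r=least_squares(lambda x:np.hypot(q[:,0]-x[0],q[:,2]-x[1])-x[2],[0,0,28],loss="soft_l1",f_scale=1);print(r.x)
t=np.array([574.9,-52.8,0]);print((Rt.T@(t-s["eef_pos"])).round(1))
E
```

```text
1433 [-18.8 -17.7 -15.1] [-28.3 -19.6 -26. ] [ 30.8 -14.   26. ]
[ 0.77772972 -0.09358693 27.63749748]
[-48.3 168.8   0. ]
```

```bash
python3 -m crank '[[0.5,-0.025,0,0,0],[0.5,-0.049,0,0,0],[0.5,-0.049,0.02,0,0],[0.5,-0.049,0.04,0,0],[0.5,-0.049,0.04,0,0],[0.5,-0.049,0.04,0,0]]'
python3 - <<'E'
from h import *
s=ctrl.state();Rt=R.from_rotvec(s["eef_rot"]).as_matrix()
t=np.array([574.9,-52.8,0]);print((Rt.T@(t-s["eef_pos"])).round(2),s["wrist_force"].round(2))
E
```

```text
clock: 5.85
eef_pos: [575.0, -51.3, 129.4]
eef_rot: [-1.313, 1.035, -1.031]
wrist_force: [1.1, 0.3, -0.3]
width: 59.0
[  1.53 129.37  -0.18] [ 1.09  0.32 -0.34]
```

```bash
python3 -m crank '[[0.5,0.0007,0.01,0,0],[0.5,0.0007,0.02,0,0],[0.5,0.0007,0.028,0,0],[0.5,0.0007,0.034,0,0],[0.5,0.0007,0.038,0,0],[0.5,0.0007,0.041,0,0],[0.5,0.0007,0.043,0,0],[0.5,0.0007,0.043,0,0]]'
```

```text
clock: 6.65
eef_pos: [575.1, -52.0, 86.3]
eef_rot: [-1.313, 1.035, -1.031]
wrist_force: [0.3, 0.7, -1.0]
width: 58.8
```

```bash
python3 -m crank '[[0.5,0,0.001,0,0],[0.5,0,0.002,0,0],[0.5,0,0.003,0,0],[0.5,0,0.004,0,0],[0.5,0,0.005,0,0],[0.5,0,0.005,0,0]]'
```

```text
clock: 7.25
eef_pos: [575.3, -52.1, 82.1]
eef_rot: [-1.313, 1.034, -1.032]
wrist_force: [-1.7, 0.5, 6.6]
width: 58.6
```

```bash
python3 -m crank '[[0.7,0,0,0,0],[0.8,0,0,0,0],[1,0,0,0,0],[1,0,0,0,0],[1,0,0,0,0],[1,0,-0.01,0,0],[1,0,-0.04,0,0],[1,0,-0.08,0,0],[1,0.03,-0.09,0,0],[1,0.055,-0.09,0,0],[1,0.055,-0.09,0,0],[1,0.055,-0.09,0,0]]'
python3 - <<'E'
from h import *
s=ctrl.state();Rt=R.from_rotvec(s["eef_rot"]).as_matrix();print(s["eef_pos"])
c=ctrl.calibration("wrist");im,d=ctrl.grab_frame("wrist");cv2.imwrite("pics/w4.png",im)
P=cloud(c,d);P[d==0]=np.nan
print(ringfit(P,(575,-53),92,110),ringfit(P,(575,-53),68,84))
E
```

```text
clock: 8.45
eef_pos: [588.2, -105.4, 172.3]
eef_rot: [-1.313, 1.035, -1.032]
wrist_force: [0.6, -0.1, 0.2]
width: 88.2
[ 588.15309492 -105.3693038   172.27710399]
(array([574.9, -53.3,  27.3]), 1231, np.float64(99.8)) (array([574.9, -53.4,  23.7]), 1592, np.float64(78.7))
```

View pics/w4.png

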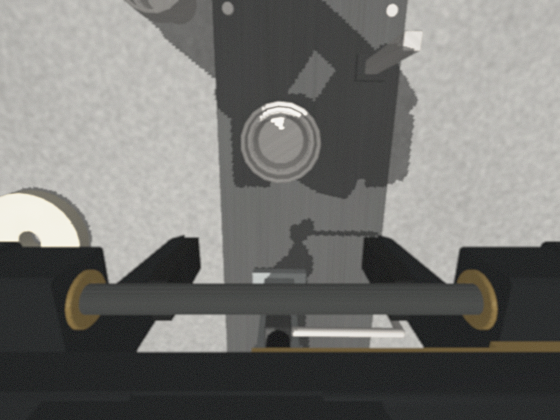

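```bash
python3 -m crank '[[1,-0.04,0,-0.022,0],[1,-0.08,0.005,-0.044,0],[1,-0.12,0.01,-0.066,0],[1,-0.16,0.02,-0.088,0],[1,-0.179,0.02,-0.098,0],[1,-0.179,0.02,-0.098,0],[1,-0.179,0.02,-0.098,0],[1,-0.179,0.02,-0.098,0]]'
python3 - <<'E'
from h import *
s=ctrl.state();Rt=R.from_rotvec(s["eef_rot"]).as_matrix();print(s["eef_pos"])
c=ctrl.calibration("wrist");im,d=ctrl.grab_frame("wrist");cv2.imwrite("pics/w5.png",im)
P=cloud(c,d);P[d==0]=np.nan
f=ringfit(P,(451,45.5),56,72);print(f)
print((Rt.T@(np.r_[f[0][:2],46]-s["eef_pos"])).round(1))
E
```

```text
clock: 9.3
eef_pos: [451.5, 45.6, 152.7]
eef_rot: [-1.313, 1.034, -1.032]
wrist_force: [-0.5, -1.0, 0.5]
width: 88.0
[451.4566947   45.64607201 152.65503444]
(array([450.1,  45.7,  27.5]), 1019, np.float64(63.6))
[ -0.3 106.7  -1.2]
```

View pics/w5.png

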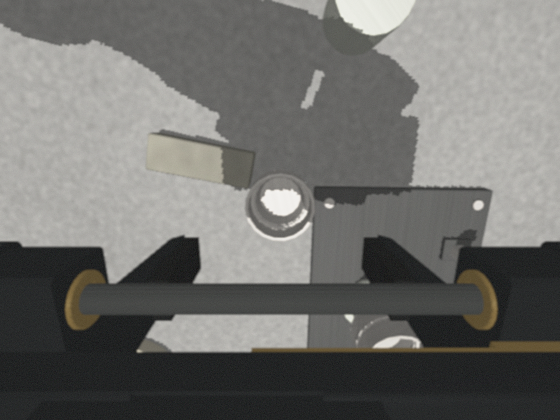

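```bash
python3 -m crank '[[1,0,0.04,-0.001,0],[1,0,0.08,-0.001,0],[1,0,0.1,-0.001,0],[1,0,0.107,-0.001,0],[1,0,0.107,-0.001,0],[0.5,0,0.107,-0.001,0],[0.5,0,0.107,-0.001,0],[0.5,0,0.107,-0.001,0],[0.5,0,0.107,-0.001,0],[0.5,0,0.107,-0.001,0],[0.5,0,0.107,-0.001,0],[0.5,0,0.107,-0.001,0]]' 30
python3 -m crank '[[0.5,0,-0.02,0,0],[0.5,0,-0.06,0,0],[0.5,0,-0.1,0,0],[0.5,0,-0.14,0,0],[0.5,0,-0.145,0,0],[0.5,0,-0.145,0,0],[0.5,0,-0.145,0,0]]'
python3 - <<'E'
from h import *
s=ctrl.state();Rt=R.from_rotvec(s["eef_rot"]).as_matrix()
print((Rt.T@(np.r_[575,-53,0]-s["eef_pos"])).round(1))
E
```

```text
clock: 10.55
eef_pos: [450.6, 45.3, 46.1]
eef_rot: [-1.313, 1.034, -1.033]
wrist_force: [-1.8, 0.1, 5.8]
width: 59.1
clock: 11.25
eef_pos: [449.9, 45.4, 189.5]
eef_rot: [-1.314, 1.036, -1.031]
wrist_force: [-0.6, -0.5, -1.2]
width: 58.8
[125.2 189.1  99.1]
```

```bash
python3 -m crank '[[0.5,0.03,0,0.017,0],[0.5,0.07,0,0.039,0],[0.5,0.11,0,0.061,0],[0.5,0.145,0,0.081,0],[0.5,0.165,0,0.092,0],[0.5,0.178,0,0.099,0],[0.5,0.178,0,0.099,0],[0.5,0.178,0,0.099,0],[0.5,0.178,0,0.099,0]]'
python3 - <<'E'
from h import *
from scipy.optimize import least_squares
s=ctrl.state();Rt=R.from_rotvec(s["eef_rot"]).as_matrix();print(s["eef_pos"])
c=ctrl.calibration("wrist");im,d=ctrl.grab_frame("wrist");cv2.imwrite("pics/w6.png",im)
P=cloud(c,d);P[d==0]=np.nan
f=ringfit(P,(575,-53),92,108);print(f)
Q=(P-s["eef_pos"])@Rt
m=(abs(Q[...,2])<26)&(abs(Q[...,0])<40)&(Q[...,1]<-14)&(Q[...,1]>-26)&(d>0)
q=Q[m];print(len(q),np.percentile(q[:,1],[5,50,95]).round(1))
r=least_squares(lambda x:np.hypot(q[:,0]-x[0],q[:,2]-x[1])-x[2],[0,0,28],loss="soft_l1",f_scale=1);print(r.x)
print("go",(Rt.T@(np.r_[f[0][:2],106]-s["eef_pos"])-[r.x[0],0,r.x[1]]).round(1))
E
```

```text
clock: 12.15
eef_pos: [587.3, -103.6, 188.4]
eef_rot: [-1.314, 1.036, -1.029]
wrist_force: [0.6, 0.4, -1.2]
width: 58.6
[ 587.29936558 -103.59893175  188.43151272]
(array([574.9, -53.3,  27.4]), 1048, np.float64(99.8))
1352 [-18.8 -17.8 -15. ]
[-2.93251073e-01 -5.34434443e-03  2.77002104e+01]
go [-51.4  82.5   0.1]
```

View pics/w6.png

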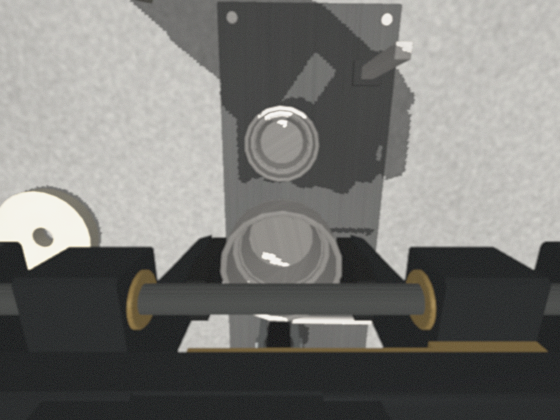

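```bash
python3 -m crank '[[0.5,-0.025,0,0,0],[0.5,-0.051,0,0,0],[0.5,-0.051,0.02,0,0],[0.5,-0.051,0.035,0,0],[0.5,-0.051,0.035,0,0],[0.5,-0.051,0.035,0,0]]'
python3 - <<'E'
from h import *
s=ctrl.state();Rt=R.from_rotvec(s["eef_rot"]).as_matrix()
print("go",(Rt.T@(np.r_[574.9,-53.2,106]-s["eef_pos"])-[-0.3,0,0]).round(1))
E
```

```text
clock: 12.8
eef_pos: [575.2, -53.8, 154.4]
eef_rot: [-1.314, 1.035, -1.03]
wrist_force: [0.7, -0.4, -0.2]
width: 58.8
go [-0.3 48.4 -0. ]
```

```bash
python3 -m crank '[[0.5,-0.0003,0.01,0,0],[0.5,-0.0003,0.02,0,0],[0.5,-0.0003,0.03,0,0],[0.5,-0.0003,0.036,0,0],[0.5,-0.0003,0.04,0,0],[0.5,-0.0003,0.043,0,0],[0.5,-0.0003,0.045,0,0],[0.5,-0.0003,0.045,0,0],[0.5,-0.0003,0.046,0,0],[0.5,-0.0003,0.047,0,0],[0.5,-0.0003,0.048,0,0],[0.5,-0.0003,0.049,0,0],[0.5,-0.0003,0.049,0,0]]'
```

```text
clock: 14.1
eef_pos: [575.2, -53.6, 106.1]
eef_rot: [-1.314, 1.034, -1.031]
wrist_force: [-1.1, -0.5, 4.5]
width: 58.9
```

```bash
python3 -m crank '[[0.7,0,0,0,0],[0.8,0,0,0,0],[1,0,0,0,0],[1,0,0,0,0],[1,0,0,0,0],[1,0,-0.01,0,0],[1,0,-0.04,0,0],[1,0,-0.08,0,0],[1,0,-0.12,0,0],[1,0,-0.13,0,0],[1,0,-0.13,0,0],[1,0,-0.13,0,0]]'
python3 - <<'E'
from h import *
s=ctrl.state();Rt=R.from_rotvec(s["eef_rot"]).as_matrix();print(s["eef_pos"])
c=ctrl.calibration("wrist");im,d=ctrl.grab_frame("wrist");cv2.imwrite("pics/w7.png",im)
P=cloud(c,d);P[d==0]=np.nan
print(ringfit(P,(575,-53),116,132))
X=np.array([.973,.229]);Y=np.array([-.229,.973])
m=(P[...,2]>102)&(P[...,2]<112)&(abs(P[...,0]-643)<40)&(abs(P[...,1]-32)<40);q=P[m];print("post",m.sum(),q.mean(0),cv2.minAreaRect(q[:,:2].astype(np.float32)))
im,d=ctrl.grab_frame("scene");cv2.imwrite("pics/s2.png",cv2.resize(im[90:300,60:340],None,fx=2.8,fy=2.8));c=ctrl.calibration("scene")
P=cloud(c,d);P[d==0]=np.nan
print("scene",ringfit(P,(575,-52),116,132))
m=(P[...,2]>102)&(P[...,2]<112)&(abs(P[...,0]-643)<40)&(abs(P[...,1]-32)<40);print("post",m.sum(),P[m].mean(0))
E
```

```text
clock: 15.3
eef_pos: [575.2, -53.5, 235.0]
eef_rot: [-1.315, 1.036, -1.029]
wrist_force: [0.6, 0.5, 0.2]
width: 88.2
[575.17439033 -53.47778108 234.96797858]
(array([574.4, -53. ,  27.5]), 829, np.float64(123.7))
post 202 [642.05576867  30.62663505 106.81647124] ((642.5833129882812, 30.71853256225586), (12.112727165222168, 11.539253234863281), 13.325191497802734)
scene (array([576. , -51.3,  27.8]), 175, np.float64(121.1))
post 31 [644.43885593  33.49459671 106.35973481]
```

View pics/w7.png

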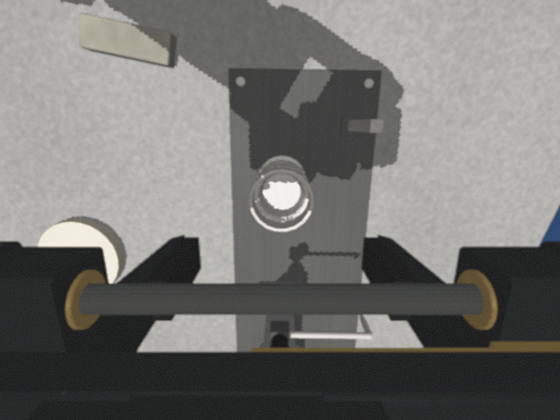

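View pics/s2.png

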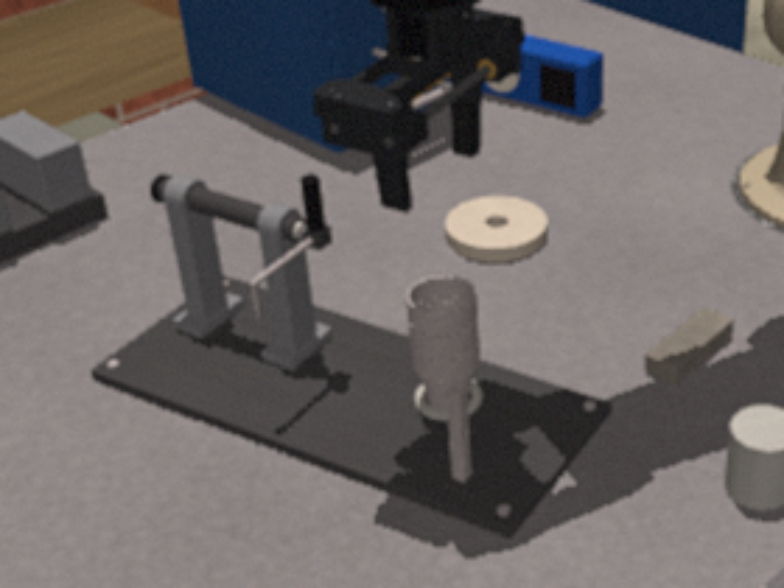

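Stack rim is at about 125, concentric and upright, so it is home. The post is about 66 along rack y. Next I move above the grip with the jaws along the rod.

```bash
python3 -m crank '[[1,0.03,0,0,8],[1,0.06,0,0,16],[1,0.09,0,0,24],[0.6,0.11,0,0,32],[0.45,0.124,0,-0.001,40],[0.45,0.124,0,-0.001,48],[0.45,0.124,0,-0.001,56],[0.45,0.124,0,-0.001,64],[0.45,0.124,0,-0.001,72],[0.45,0.124,0,-0.001,80],[0.45,0.124,0,-0.001,88],[0.45,0.124,0,-0.001,90],[0.45,0.124,0,-0.001,90],[0.45,0.124,0,-0.001,90]]'
python3 - <<'E'
from h import *
s=ctrl.state();Rt=R.from_rotvec(s["eef_rot"]).as_matrix();print(s["eef_pos"],Rt.round(3).tolist(),s["joint_pos"].round(2))
c=ctrl.calibration("wrist");im,d=ctrl.grab_frame("wrist");cv2.imwrite("pics/w8.png",im)
P=cloud(c,d);P[d==0]=np.nan
Q=(P-s["eef_pos"])@Rt
m=(P[...,2]>192)&(P[...,2]<210)&(np.hypot(P[...,0]-603,P[...,1]+174)<20);q=P[m];print("grip",m.sum(),q.mean(0),Q[m].mean(0),Q[m].min(0),Q[m].max(0))
c=ctrl.calibration("top");im,d=ctrl.grab_frame("top")
print(proj(ctrl.calibration("wrist"),[603.4,-174.6,203]))
E
```

```text
clock: 16.8
eef_pos: [603.1, -174.2, 233.3]
eef_rot: [-0.259, 2.1, -2.095]
wrist_force: [0.5, -0.1, 0.2]
width: 39.9
[ 603.1206569  -174.18290651  233.3255146 ] [[-0.972, -0.007, 0.237], [-0.237, 0.002, -0.972], [0.007, -1.0, -0.003]] [-0.47  0.55  1.16 -0.    1.44  0.87]
grip 514 [ 604.5067618  -174.44582131  201.04003668] [-1.49559643 32.27430303  0.68923948] [-8.17310321 29.30497531 -7.00480893] [ 7.79314385 41.2506457   8.50966533]
[281.14559871 232.53086185]
```

View pics/w8.png

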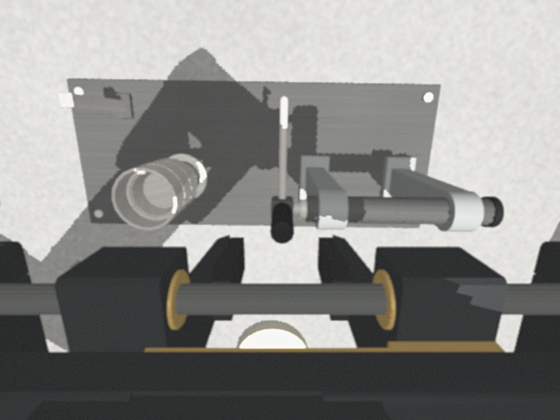

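```bash
python3 -m crank '[[0.45,0,0.03,0.0007,0],[0.45,0,0.05,0.0007,0],[0.45,0,0.06,0.0007,0],[0.45,0,0.063,0.0007,0],[0.45,0,0.063,0.0007,0],[0.1,0,0.063,0.0007,0],[0.1,0,0.063,0.0007,0],[0.1,0,0.063,0.0007,0],[0.1,0,0.063,0.0007,0],[0.1,0,0.063,0.0007,0],[0.1,0,0.063,0.0007,0],[0.1,0,0.063,0.0007,0]]' 45
python3 - <<'E'
from h import *
s=ctrl.state();Rt=R.from_rotvec(s["eef_rot"]).as_matrix();print(s["eef_pos"],Rt.round(3).tolist(),s["wrist_force"])
Y=np.array([-.231,.973,0]);print("191 mm pull in tool",(Rt.T@(Y*191)).round(1))
E
```

```text
clock: 18.1
eef_pos: [603.1, -174.7, 171.2]
eef_rot: [-0.257, 2.099, -2.095]
wrist_force: [-1.2, 2.1, 5.1]
width: 15.1
[ 603.103019   -174.7256406   171.21226607] [[-0.972, -0.006, 0.236], [-0.236, 0.001, -0.972], [0.005, -1.0, -0.003]] [-1.23554893  2.05246486  5.14865382]
191 mm pull in tool [  -1.1    0.5 -191. ]
```

```bash
python3 -m crank '[[0.1,0,0,-0.01,0],[0.1,0,0,-0.025,0],[0.1,0,0,-0.04,0],[0.1,0,0,-0.06,0],[0.1,-0.0005,0,-0.08,0],[0.1,-0.0005,0,-0.08,0],[0.1,-0.0005,0,-0.08,0]]'
python3 - <<'E'
from h import *
s=ctrl.state();Rt=R.from_rotvec(s["eef_rot"]).as_matrix();print((Rt.T@s["wrist_force"]).round(2),((s["eef_pos"]-[603.1,-174.73,171.2])@Rt).round(2))
im,d=ctrl.grab_frame("wrist");cv2.imwrite("pics/w9.png",im)
E
```

```text
clock: 18.8
eef_pos: [585.3, -96.5, 171.3]
eef_rot: [-0.256, 2.096, -2.095]
wrist_force: [6.5, -4.1, -1.0]
width: 14.4
[-5.36  0.93  5.52] [-1.230e+00 -5.000e-02 -8.018e+01]
```

View pics/w9.png

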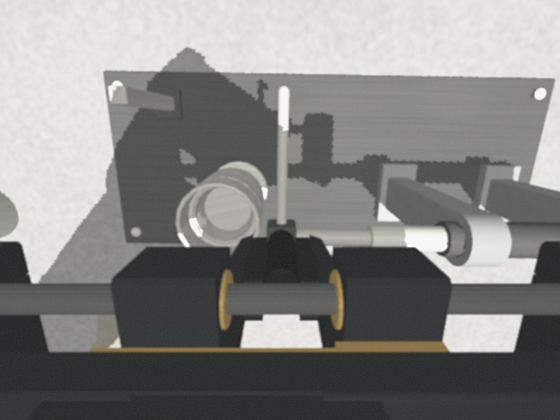

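```bash
python3 -m crank '[[0.1,-0.001,0,-0.02,0],[0.1,-0.0015,0,-0.04,0],[0.1,-0.0018,0,-0.06,0],[0.1,-0.002,0,-0.08,0],[0.1,-0.0023,0,-0.095,0],[0.1,-0.0025,0,-0.108,0],[0.1,-0.0025,0,-0.11,0],[0.1,-0.0025,0,-0.11,0],[0.1,-0.0025,0,-0.11,0]]'
python3 - <<'E'
from h import *
s=ctrl.state();Rt=R.from_rotvec(s["eef_rot"]).as_matrix();print((Rt.T@s["wrist_force"]).round(2),((s["eef_pos"]-[603.1,-174.73,171.2])@Rt).round(2))
im,d=ctrl.grab_frame("wrist");cv2.imwrite("pics/w10.png",im);np.save("w10.npy",d)
for n in("top","scene"):
    im,d=ctrl.grab_frame(n);cv2.imwrite(f"pics/{n}10.png",cv2.resize(im[90:260,200:480] if n=="top" else im[110:310,80:340],None,fx=2.8,fy=2.8))
E
```

```text
clock: 19.75
eef_pos: [561.3, 9.4, 171.2]
eef_rot: [-0.257, 2.093, -2.1]
wrist_force: [-0.3, -9.5, 1.4]
width: 14.9
[ 2.55 -1.4   9.11] [  -3.02   -0.51 -188.75]
```

View pics/w10.png

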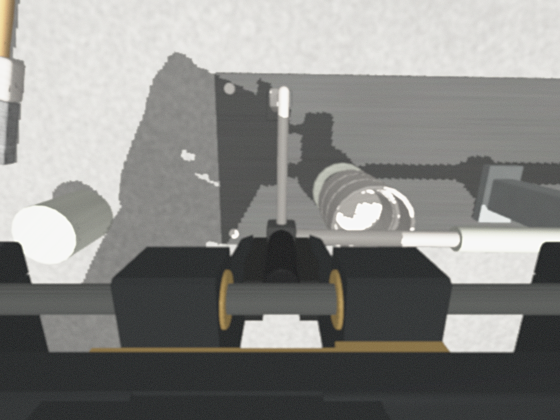

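View pics/top10.png

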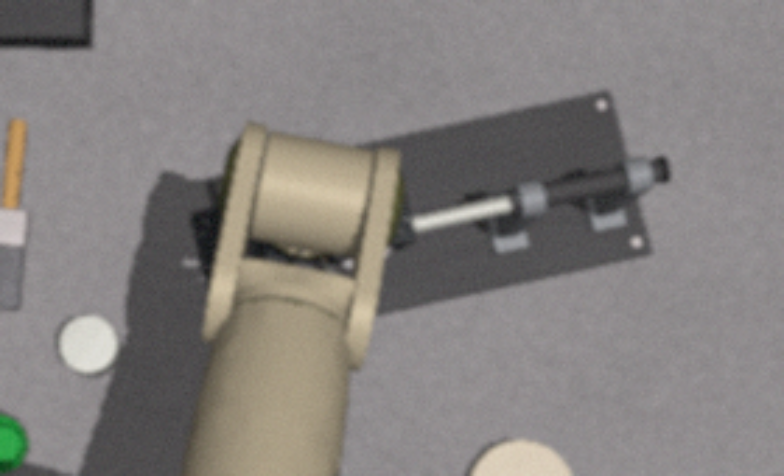

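View pics/scene10.png

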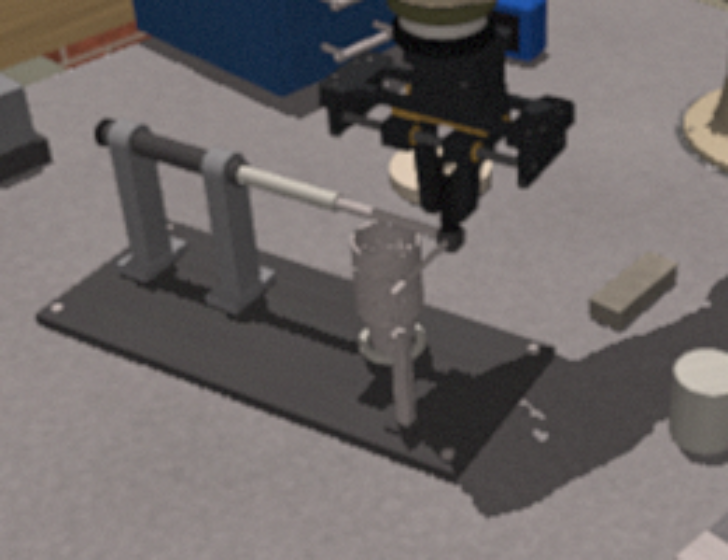

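```bash
python3 - <<'E'
from h import *
c=ctrl.calibration("wrist");d=np.load("w10.npy");P=cloud(c,d);P[d==0]=np.nan
s=ctrl.state();Rt=R.from_rotvec(s["eef_rot"]).as_matrix()
a=np.deg2rad(13.3);Y=np.array([-np.sin(a),np.cos(a)]);X=np.array([np.cos(a),np.sin(a)])
o=np.array([574.8,-53.1])
S=np.stack([(P[...,:2]-o)@X,(P[...,:2]-o)@Y,P[...,2]],-1)
print(np.round((np.array([642.4,30.7])-o)@np.c_[X,Y],1))
m=(S[...,0]>20)&(S[...,0]<92)&(S[...,2]>135)&(S[...,2]<155)&(abs(S[...,1]-65)<15);q=S[m]
for lo in range(20,92,12):
    k=q[(q[:,0]>=lo)&(q[:,0]<lo+12)];
    if len(k):print("arm",lo,len(k),np.median(k[:,1]).round(1),k[:,1].min().round(1),k[:,1].max().round(1),k[:,2].mean().round(1))
m=(S[...,2]>100)&(S[...,2]<111)&(abs(S[...,0]-85)<14)&(abs(S[...,1]-65)<16);q=S[m];print("post",len(q),q.min(0),q.max(0))
m=(S[...,2]>111)&(S[...,2]<134)&(abs(S[...,0]-85)<14)&(abs(S[...,1]-65)<16);q=S[m];print("down wire",len(q),q.mean(0) if len(q) else 0)
m=(np.hypot(S[...,0],S[...,1])<45)&(S[...,2]>118)&(S[...,2]<128);print("stack",ringfit(P,(575,-53),117,129))
print("grip tcp rack",((s["eef_pos"][:2]-o)@np.c_[X,Y]).round(1))
im=cv2.imread("pics/w10.png");cv2.imwrite("pics/w10c.png",cv2.resize(im[70:130,240:330],None,fx=8,fy=8,interpolation=cv2.INTER_CUBIC))
E
```

```text
[85.1 66. ]
arm 20 190 63.4 60.4 65.9 147.6
arm 32 201 63.5 60.5 65.9 147.6
arm 44 218 63.1 60.1 65.9 147.5
arm 56 231 63.1 60.2 66.0 147.5
arm 68 233 62.7 59.9 65.4 147.6
arm 80 171 62.7 59.9 65.5 147.6
post 175 [ 79.86243066  65.78041821 100.05074673] [ 91.73887093  71.8640924  108.60397511]
down wire 0 0
stack (array([575.5, -52.7,  27.5]), 849, np.float64(123.6))
grip tcp rack [ 1.2 63.7]
```

View pics/w10c.png

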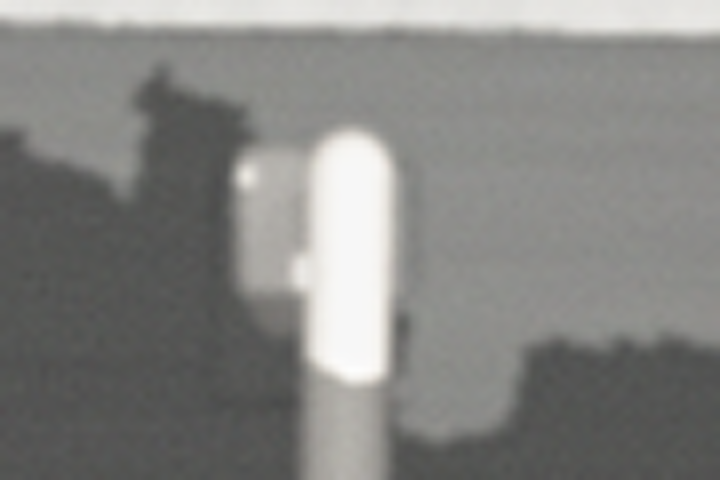

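The pointer wire is about 3 mm short of the post's centre (62.9 against 65.9). I'll pull a little further, allowing for the lag under spring load.

```bash
python3 -m crank '[[0.1,0.0005,0,-0.002,0],[0.1,0.0005,0,-0.004,0],[0.1,0.0005,0,-0.004,0],[0.1,0.0005,0,-0.004,0],[0.1,0.0005,0,-0.004,0],[0.1,0.0005,0,-0.004,0]]'
cat > m.py <<'E'
from h import *
import sys
s=ctrl.state();Rt=R.from_rotvec(s["eef_rot"]).as_matrix();print((Rt.T@s["wrist_force"]).round(2),((s["eef_pos"]-[603.1,-174.73,171.2])@Rt).round(2),s["width"],abs(s["qd"]).max())
c=ctrl.calibration("wrist");im,d=ctrl.grab_frame("wrist");P=cloud(c,d);P[d==0]=np.nan
cv2.imwrite(sys.argv[1],cv2.resize(im[60:250,200:480],None,fx=2.8,fy=2.8,interpolation=cv2.INTER_CUBIC))
a=np.deg2rad(13.3);Y=np.array([-np.sin(a),np.cos(a)]);X=np.array([np.cos(a),np.sin(a)]);o=np.array([574.8,-53.1])
S=np.stack([(P[...,:2]-o)@X,(P[...,:2]-o)@Y,P[...,2]],-1)
m=(S[...,0]>70)&(S[...,0]<92)&(S[...,2]>135)&(S[...,2]<155)&(abs(S[...,1]-65)<15);print("arm y",np.median(S[m][:,1]),S[m][:,1].min(),S[m][:,1].max())
m=(S[...,2]>103)&(S[...,2]<111)&(abs(S[...,0]-85)<14)&(abs(S[...,1]-65)<16);q=S[m];print("post",len(q),q.min(0),q.max(0))
print("stack",ringfit(P,(575,-53),117,129))
E
python3 m.py pics/w11.png
```

```text
clock: 20.5
eef_pos: [560.7, 11.7, 171.3]
eef_rot: [-0.254, 2.089, -2.102]
wrist_force: [5.8, -8.7, -1.6]
width: 14.7
[-3.54  1.61  9.85] [  -2.83   -1.22 -191.21] 14.681736056400426 0.0011431528707247286
arm y 65.71058605314077 62.85167509284242 68.49672749480354
post 124 [ 80.24667759  60.56419768 105.15212827] [ 91.86335389  71.51564977 109.56898258]
stack (array([575.5, -52.6,  27.6]), 859, np.float64(123.6))
```

View pics/w11.png

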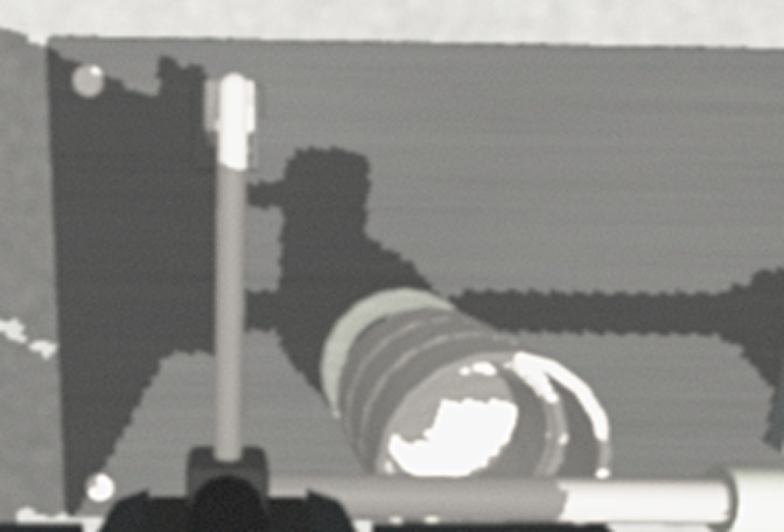

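The pointer wire at crop pixel (232,120) sits over the post top, 65.7 against 66.0. The rod passes clear beside and over the stack. One short hold to check that everything is still.

```bash
python3 -m crank '[[0.1,0,0,-0.0012,0],[0.1,0,0,-0.0012,0],[0.1,0,0,-0.0012,0],[0.1,0,0,-0.0012,0],[0.1,0,0,-0.0012,0],[0.1,0,0,-0.0012,0],[0.1,0,0,-0.0012,0],[0.1,0,0,-0.0012,0]]'
python3 m.py pics/w12.png; python3 m.py pics/w13.png
python3 - <<'E'
from h import *
im,d=ctrl.grab_frame("scene");c=ctrl.calibration("scene");P=cloud(c,d);P[d==0]=np.nan
print(ringfit(P,(575,-52),117,129),ringfit(P,(481,217),58,70))
cv2.imwrite("pics/s13.png",im)
E
```

```text
clock: 21.35
eef_pos: [560.8, 11.6, 171.3]
eef_rot: [-0.252, 2.085, -2.105]
wrist_force: [3.2, -8.9, 0.0]
width: 14.7
[-1.    0.07  9.38] [  -2.82   -1.85 -191.01] 14.725637093485394 0.0016161114334245406
arm y 65.44376030117384 62.524546435580106 68.20725025751291
post 129 [ 79.89497252  60.15453864 103.45369554] [ 91.98533293  71.76258282 108.49519805]
stack (array([575.6, -52.5,  27.5]), 863, np.float64(123.5))
[-1.13 -0.58  9.78] [  -2.82   -1.83 -191.03] 14.71817834346967 0.0015441238690146837
arm y 65.4407863058126 62.52673754592459 68.20696353655507
post 127 [ 79.87969534  60.1274436  103.97455335] [ 91.93609888  71.77252942 108.93304364]
stack (array([575.5, -52.6,  27.5]), 854, np.float64(123.6))
(array([576.2, -51.5,  27.8]), 126, np.float64(121.4)) (array([481.3, 217.3,  21.5]), 374, np.float64(64.0))
```

View pics/s13.png

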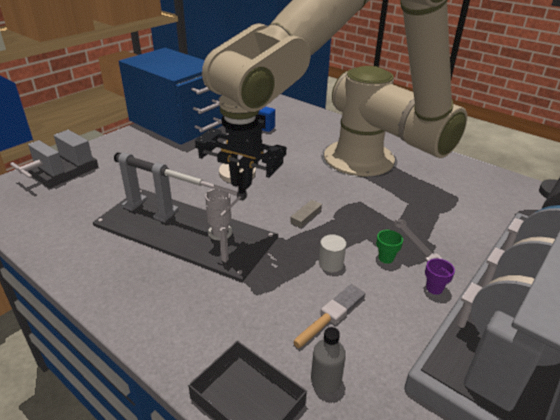

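The scene view shows the stack at (219,212) upright and the rod out over it. The stone, tin, brush, wheel and wrench are where they were. Everything is still, so I'm handing the job in.

```bash
python3 -c "
from plant import ctrl
print(ctrl.finish_job())"
```

```text
the job is handed in; nothing more can be done
None
```

I nested both loose steel cups in the seated one and let go. I then pulled the rod out over the stack by its grip and handed the job in at about 21.5 s, still holding it. No verdict was reported.

- **Stack:** the wrist camera put the rim at about 123.6 mm. That camera reads about 1.2 mm low here, so this matches the expected 125 mm. The stack's centre stayed within about 1 mm throughout, and the scene view shows it upright.
- **Rod:** the pointer's arm is about 0.5 mm from the post's centre along the rod (65.4 against 65.9 mm), and the limit is 6 mm. The arm was still, holding about 9.5 N against the spring, and the fingers were closed on the grip at 14.7 mm with 45 N set. The pointer's tip was hidden from the wrist camera, so I judged its place from the arm above it.
- **Bystanders:** the tin measured unmoved. The wheel, wrench, stone and brush look unmoved in the pictures, though I did not measure them.
- **Disagreement:** the scene and wrist cameras differed by about 1 to 2 mm, and I relied on the wrist camera throughout.

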